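# Centre the turned doll on its stand

### The job

The red-skirted wooden doll has been left near the edge of its little round stand. With a fingertip, tap it lightly and low on the skirt until it stands upright in the middle, its skirt inside the yellow ring all round. Do not tip it over, pinch it or lift it, and leave its stand and everything else on the desk where they are.

Things in the scene. Friction and masses are not known exactly. Their poses are not given: they have to be found in the camera images.
- doll: The doll to centre: lacquered wooden figure, red skirt, yellow blouse, 58 mm tall, 63 to 126 g, round about its upright z; origin at the centre of its foot's underside. Starts 20 to 30 mm off the middle of its stand, in any direction. Light on a narrow foot (30 mm across, 4 mm high): it may topple if struck hard or pushed higher than about 20 mm above the foot.
- doll_skirt (a point): Centre of the doll's widest part, on its axis 13.5 mm above the foot's underside: the skirt is 52 mm across, upright-sided from 4.5 mm below to 4.5 mm above this point, then tapers to 22 mm across 19 mm above it; head 21 mm across, centred 30 mm above it: keep knuckles that bulge over the fingertips off it. Pushed slowly here the doll slides upright with less than 1 N and stops with the finger.
- stand: The red-skirted doll's stand: a loose brown turned wooden disc, 220 g, 36 mm high; origin at the centre of its underside, on the desk (z = 0). Nothing but the doll is within 40 mm of it.
- stand_top (a point): Centre of the stand's flat round top, 36 mm above the desk, where the doll belongs. The top is 100 mm across, with a thin yellow ring painted round this point, 66 mm inner and 72 mm outer diameter.
- doll2: The other doll of the pair, same shape, green skirt and cream blouse, already near the middle of its own stand; leave it alone. Origin at the centre of the underside of its foot.
- stand2: The green doll's stand, same as stand; leave it alone. Origin at the centre of its underside.
- tiffin: Bystander: round steel two-tier tiffin, 107 mm in diameter, 97 mm high to its lid, 120 mm with the handle over it, latch on the side; origin at the centre of its underside.
- stapler: Bystander: blue plastic stapler lying on the desk, 135 x 34 x 54 mm along its x, y, z; origin at the centre of its underside.
- pencil: Bystander: yellow pencil with a pink silicone tip, lying, 188 mm long along its x, 8 mm thick; origin on the desk under its middle.
- bowl: Bystander: white ceramic bowl, 116 mm in diameter, 48 mm high; origin at the centre of its underside.
- marble_center (a point): Bystander: centre of a glass marble, 21 mm in diameter, lying in the bowl.
Mind the look-alikes: they are no part of the job. Leave any blue or turquoise look-alike of the stand alone. There is more than one size of the doll; the job needs the smallest.

How it is judged:
On the way:
1. a finger has touched the red-skirted doll (contact force between the fingers and doll above 0.03 N).
At the end, for the whole second after the job is handed in: The red-skirted doll stands upright (within 0.06 rad) and at rest on the top of its own stand, its axis within 7 mm of the stand's centre (skirt inside the yellow ring); the stand is within 10 mm of where it began (horizontal distance between doll and stand below 0.007 m and z of doll in the frame of stand between 0.033 and 0.039 m and angle between doll's own z axis and vertical below 0.06 rad and linear speed of doll below 0.02 m/s and distance of stand from where it was at the start of the episode below 0.01 m); the robot touches nothing.
It fails at once if the doll is tipped by more than 0.35 rad or falls off (angle between doll's own z axis and vertical above 0.35 rad or z of doll in the frame of stand below 0.028 m).
It fails at once if the doll is lifted off its stand (z of doll in the frame of stand above 0.044 m).
It fails at once if the doll is struck, squeezed or pinched with more than 6 N (contact force between any of the fingers, the arm and doll above 6 N).
It fails at once if the doll's stand is shifted by more than 10 mm or tilted (distance of stand from where it was at the start of the episode above 0.01 m or angle between stand's own z axis and vertical above 0.15 rad).
It fails at once if the other doll, its stand or another thing on the desk is disturbed (distance of any of doll2, stand2 from where it was at the start of the episode above 0.01 m or angle between doll2's own z axis and vertical above 0.35 rad or distance of any of tiffin, stapler, pencil, bowl from where it was at the start of the episode above 0.015 m or distance of marble_center from where it was at the start of the episode above 0.03 m).
It also fails if it takes over 58 s, if anything falls off the work surface, if the arm or the gripper's body presses on something with over 40 N, if the wrist force passes 120 N, or if a joint passes its speed limit or range.

### The arm

A 6-joint arm with a two-finger parallel gripper is mounted at the origin on the work surface. World frame = base frame: x ahead of the robot, y to its left, z up, the work surface at z = 0. Lengths are in m, angles in rad, forces in N, time in s.
With the tool pointing down it reaches from about 0.275 to 0.825 m from the base axis. Payload 5.2 kg.
Tool frame: the origin (TCP) lies midway between the tips of the shut fingers; the grasp point (between the pads) lies 19 mm behind it; x points along the fingers, y is the direction in which the jaws open and shut, and the axes are right-handed (so a half turn about x gives the same grasp; the last joint's range is limited). The gripper opens to 93 mm and grips with 3 to 60 N. Pads are 15 mm wide; open, the fingers measure 128 mm over their backs; the gripper's body (75 mm by 188 mm) begins 65 mm behind the grasp point.
Start: joints at [-1.54, 0.259, 1.535, -0, 1.348, -0.203], TCP at [0.127, -0.535, 0.219] pointing down, gripper open.
Joint ranges: [-3.14, 3.14], [-0.91, 2.08], [0.19, 2.58], [-1.22, 4.36], [0.22, 2.71], [-3.12, 3.12]. Speed limits (rad/s): [2.57, 2.57, 3.14, 3.14, 3.14, 3.14].

### API

Orientations are given as [roll, pitch, yaw] about the fixed x, y, z axes, in that order (R = Rz(yaw) Ry(pitch) Rx(roll)).
In Python, from cell import ctrl gives the robot as it stands.
- The arm moves only by the tool send_rows, never from a script. Its argument "moves" is a list of rows, each a list of 5 numbers: the shift along the tool's x, y, z in mm, then the turn about the tool's x in rad, then the opening, from 0 (shut) to 1 (fully open). In form: [[x, y, z, twist, hand], ...]. A call has 1 to 5 rows; each row shifts and turns the pose as measured when the row begins, along the tool's axes as they then stand; what a row does not reach is not made up. A row lasts 1/8 s, in which the tool goes at most 62.5 mm and 10.7 degrees, less where a joint would pass 70% of its speed; a pose out of reach is approached as far as the arm can. A call with a gripper value outside its range is refused whole. The fingers move at their own pace and stop on an object; "grip_force" is the grip in N (left out, the last holds). Time passes only in rows, so rows that do not move let the fingers close. It gives the time, the measured TCP pose, the force and the opening at its end, in the units of the state.
- ctrl.get_state(): the state, without advancing time (a new reading comes with each control period).
- ctrl.read_camera(name): name is "scene" or "top" or "wrist"; returns a dict with "pixels" (420x560x3 uint8, blue, green, red), "fov_y" (degrees; the focal length in pixels is half the picture's height over the tangent of half this angle, whatever the lens; pixels are square), "cx", "cy" (the principal point, pixels), "camera_from_world" (4x4, takes a point from world to camera coordinates). Camera axes: x right, y up, looking along -z (the intrinsics and any distortion apply to the point x, -y, -z); pixel columns grow to the right and rows downward; lengths in m; the calibration is good to about 2 mm. The wrist camera is an equidistant fisheye: a pixel r from the principal point sees the ray r / f radians off the axis. A picture is of the moment at which its call begins. There is no depth.
- ctrl.job_done(): hands the job in, once; it reports no verdict.
The state is a dict: "t": time; "qpos": joint angles; "joint_velocities": joint speeds; "joint_torque": joint torques, N m; "tcp_pos": TCP position; "tool_rot": TCP orientation; "contact_force": force on the tool from outside, world axes, zero at the start; "ft_torque": the same for the moment, N m; "finger_gap": opening from 0.0 (shut) to 1.0 (fully open).
Only numpy, scipy, OpenCV 4.12 (cv2) and the standard library are available. Lean on these libraries where they do the work, as an engineer would, in place of code of your own. Each camera call takes 0.05 s, during which the arm holds its last target.

## Working session

There is one attempt and no reset: what is moved stays moved. The work goes in short steps, Python scripts to look and compute and a tool call to move; the robot and the scene stay as the last step left them, time stands still between calls to the robot, and variables do not carry over. Pictures are saved under pics/ and viewed, and the job is handed in when it is done.

Besides the shell and the picture viewer there is one more tool, called after ">>>" as a command line: name --pt "numbers of a row" for each row, then --argument value for the rest. send_rows: Moves the arm, as the interface text tells. Its arguments: {"type":"object","properties":{"moves":{"type":"array","items":{"type":"array","items":{"type":"number"}}},"grip_force":{"type":"number"}},"required":["moves"]}

```bash
mkdir -p pics; ls
cat > h.py <<'E'
import numpy as np, cv2
from cell import ctrl
def cam(n):
    c=ctrl.read_camera(n); return c
def K(c):
    f=210/np.tan(np.radians(c['fov_y'])/2); return f,c['cx'],c['cy']
def ray(c,u,v,fish=False):
    f,cx,cy=K(c); M=np.array(c['camera_from_world']); R=M[:3,:3]; t=M[:3,3]
    a,b=(u-cx)/f,(v-cy)/f
    if fish:
        r=np.hypot(a,b); s=np.sin(r)/r if r>1e-9 else 1; d=np.array([a*s,-b*s,-np.cos(r)])
    else: d=np.array([a,-b,-1.])
    return -R.T@t, R.T@d
def atz(c,u,v,z,fish=False):
    o,d=ray(c,u,v,fish); return o+d*(z-o[2])/d[2]
def proj(c,p,fish=False):
    f,cx,cy=K(c); M=np.array(c['camera_from_world']); q=M[:3,:3]@np.array(p)+M[:3,3]
    x,y,z=q[0],-q[1],-q[2]
    if fish:
        r=np.hypot(x,y); th=np.arctan2(r,z); s=th/r if r>1e-9 else 1; return cx+f*x*s,cy+f*y*s
    return cx+f*x/z,cy+f*y/z
E
python3 - <<'E'
from h import *
import pickle
d={}
for n in['scene','top','wrist']:
    c=cam(n); cv2.imwrite(f'pics/{n}0.png',np.array(c['pixels'])); d[n]=c
    print(n,c['fov_y'],c['cx'],c['cy'],np.round(ray(c,c['cx'],c['cy']),3).tolist(), [k for k in c])
pickle.dump(d,open('c0.pkl','wb')); print(ctrl.get_state())
E
```

```text
pics
scene 53.71031845167587 277.3266343111119 211.829618113349 [[1.159, 0.368, 0.929], [-0.528, -0.323, -0.786]] ['pixels', 'fov_y', 'cx', 'cy', 'camera_from_world']
top 52.60191762067691 274.24847395138255 209.88932772396936 [[0.483, -0.005, 1.025], [0.09, 0.004, -0.996]] ['pixels', 'fov_y', 'cx', 'cy', 'camera_from_world']
wrist 65.70646984690485 276.84381988044225 207.7954164692364 [[0.2, -0.517, 0.385], [-0.264, -0.061, -0.963]] ['pixels', 'fov_y', 'cx', 'cy', 'camera_from_world']
{'t': 0.15, 'qpos': array([-1.53979653e+00,  2.59198549e-01,  1.53581638e+00, -1.29320657e-06,
        1.34798786e+00, -2.02804253e-01]), 'joint_velocities': array([ 0.00056354, -0.00143878, -0.0027508 ,  0.00045081,  0.00089788,
        0.00126413]), 'joint_torque': array([ 2.24463940e-03, -4.37641490e+01, -2.84234369e+01,  7.19716027e-02,
        3.80077783e-02, -9.33750630e-05]), 'tcp_pos': array([ 0.12743102, -0.53461353,  0.21800247]), 'tool_rot': array([-1.77270645,  1.5693862 ,  1.60269054]), 'contact_force': array([0.45998337, 0.21515847, 0.0691025 ]), 'ft_torque': array([-0.0172183 ,  0.02714566, -0.03001329]), 'finger_gap': 0.9991616275599609}
```

View pics/scene0.png

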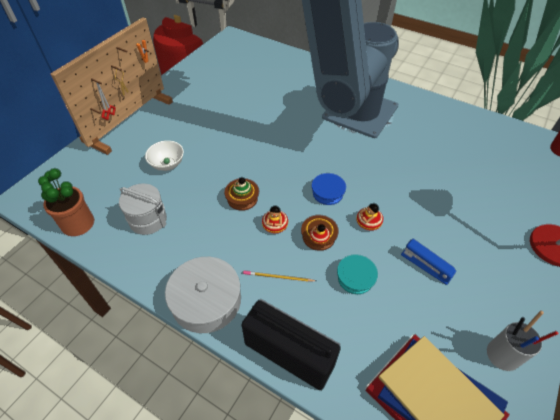

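View pics/top0.png

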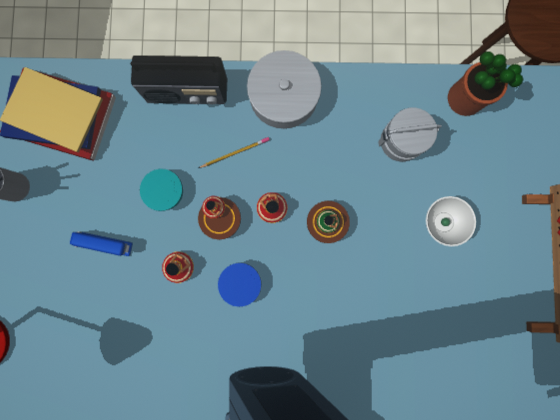

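View pics/wrist0.png

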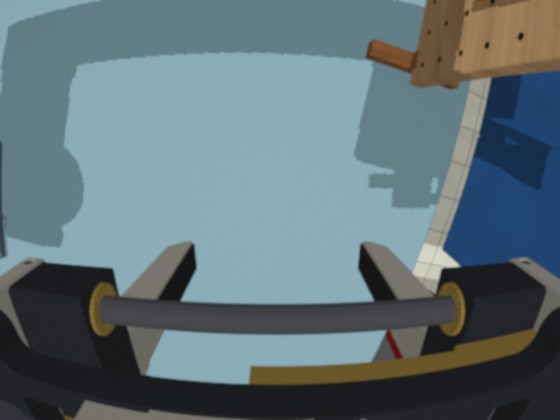

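Run:
```python
from h import *
import pickle
d=pickle.load(open('c0.pkl','rb'))
a=np.array(d['top']['pixels'])[160:300,130:310]; b=np.array(d['scene']['pixels'])[160:300,215:395]
cv2.imwrite('pics/crop0.png',np.vstack([cv2.resize(x,None,fx=4,fy=4,interpolation=cv2.INTER_CUBIC)[:, :] for x in (a,)]))
cv2.imwrite('pics/crop1.png',cv2.resize(b,None,fx=4,fy=4,interpolation=cv2.INTER_CUBIC))
```

```text
(no output)
```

View pics/crop0.png

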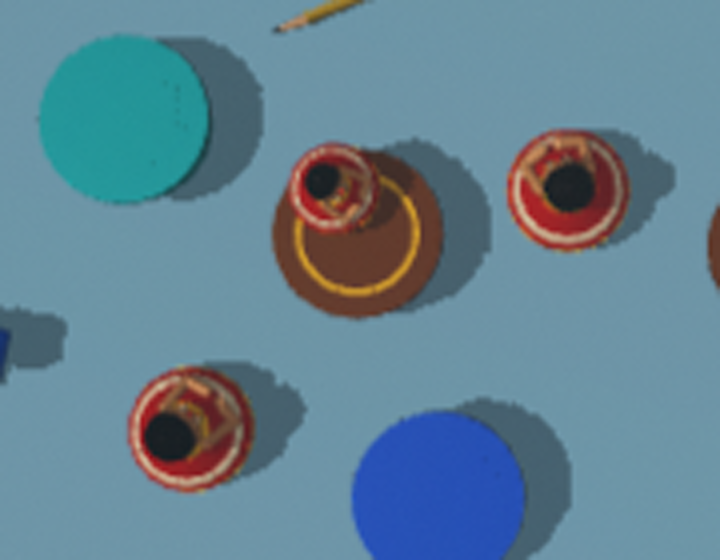

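View pics/crop1.png

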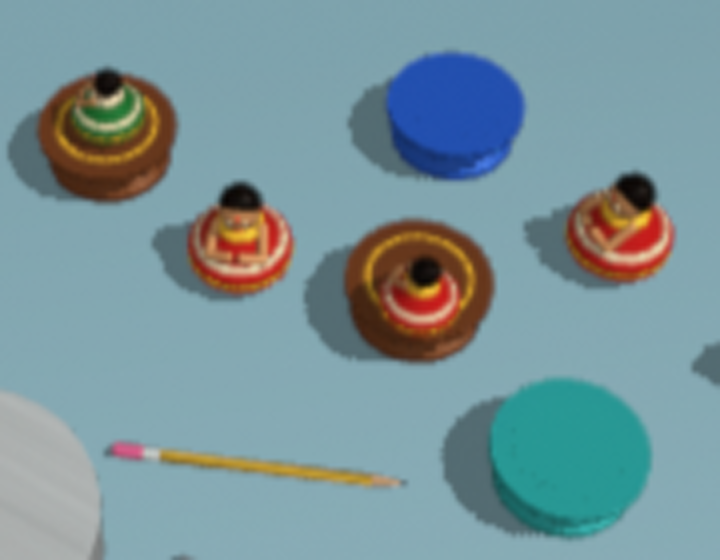

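```bash
cat > meas.py <<'E'
from h import *
from scipy.optimize import least_squares
# model fits: circle at (x,y,z) radius r projected onto edge pixels
def ringpix(c,box):
    im=np.array(c['pixels']); u0,v0,u1,v1=box
    hsv=cv2.cvtColor(im,cv2.COLOR_BGR2HSV)[v0:v1,u0:u1]
    return hsv,(u0,v0)
def tri(c1,p1,c2,p2):
    o1,d1=ray(c1,*p1);o2,d2=ray(c2,*p2)
    A=np.stack([d1,-d2],1);s=np.linalg.lstsq(A,o2-o1,rcond=None)[0]
    a=o1+d1*s[0];b=o2+d2*s[1];return (a+b)/2,np.linalg.norm(a-b)
E
python3 - <<'E'
from meas import *
import pickle
d=pickle.load(open('c0.pkl','rb'))
T,S=d['top'],d['scene']
print('ring', tri(T,(219.2,218.7),S,(319.7,228.6)))
print('head', tri(T,(130+322/4,160+182/4),S,(215+426/4,160+270/4)))
for n,c,box in(('top',T,(195,190,245,245)),('scene',S,(298,208,342,255))):
    h,(u0,v0)=ringpix(c,box)
    H,s,v=[h[...,i].astype(int) for i in range(3)]
    yel=(H>=13)&(H<=30)&(s>130)&(v>110)
    vv,uu=np.nonzero(yel); P=np.array([atz(c,u+u0,w+v0,.036) for u,w in zip(uu,vv)])
    # robust circle r=.0345
    f=lambda x:np.hypot(P[:,0]-x[0],P[:,1]-x[1])-.0345
    r=least_squares(f,P[:,:2].mean(0),loss='soft_l1',f_scale=.001)
    print(n,'ring centre@.036',r.x,len(P),np.median(abs(f(r.x))), )
    red=((H<=6)|(H>=172))&(s>150)&(v>90)
    n_,lab,st,ce=cv2.connectedComponentsWithStats(red.astype(np.uint8)); print(st[1:].tolist(),np.round(ce[1:]+[u0,v0],1).tolist())
# top view skirt circle
print('skirt', atz(T,130+334/4,160+188/4,.036+.0135))
for nm,c in(('top',T),('scene',S)):
    for p in ((334,188),(378,188),(291,188),(334,145),(334,232)): pass
print('others heads etc', [atz(T,*p,.02).round(3).tolist() for p in((271,207),(177,266),(239,285),(161,190),(328,221),(200,167),(269,140))])
E
```

```text
ring (array([0.54928443, 0.12700268, 0.03644973]), np.float64(0.0006288577573506164))
head (array([0.57523229, 0.1413981 , 0.08213208]), np.float64(4.7484438533700376e-05))
top ring centre@.036 [0.55065668 0.12840893] 180 0.001523231641230225
[[10, 8, 14, 17, 56], [27, 11, 2, 3, 3], [19, 15, 6, 8, 17], [20, 17, 1, 2, 2], [6, 18, 17, 11, 32], [26, 18, 4, 7, 7], [24, 25, 1, 1, 1]] [[209.4, 205.9], [222.7, 202.0], [216.9, 209.5], [215.0, 207.5], [209.2, 215.3], [222.6, 211.0], [219.0, 215.0]]
scene ring centre@.036 [0.55045115 0.1263872 ] 203 0.0030852118995555802
[[15, 21, 15, 10, 66], [31, 23, 1, 4, 4], [12, 24, 1, 2, 2], [13, 28, 18, 6, 26]] [[320.3, 234.4], [329.0, 232.5], [310.0, 232.5], [319.7, 239.5]]
skirt [0.57507214 0.1394628  0.0495    ]
others heads etc [[0.58, 0.007, 0.02], [0.437, 0.225, 0.02], [0.396, 0.079, 0.02], [0.617, 0.27, 0.02], [0.549, -0.128, 0.02], [0.674, 0.179, 0.02], [0.742, 0.015, 0.02]]
```

```bash
cat >> h.py <<'E'
from scipy.spatial.transform import Rotation as Ro
def tool():
    s=ctrl.get_state(); return np.array(s['tcp_pos']),Ro.from_euler('xyz',s['tool_rot']).as_matrix(),s
def plan(p,yawz=None):
    """tool shift mm to reach world p"""
    t,R,s=tool(); print('shift',(R.T@(np.array(p)-t)*1000).round(1), 'z-az',np.degrees(np.arctan2(R[1,2],R[0,2])).round(1),'tcp',t.round(4),'t',round(s['t'],2),'F',s['contact_force'].round(2),'gap',round(s['finger_gap'],3))
E
python3 - <<'E'
from h import *
t,R,s=tool(); print(R.round(3)); plan((.627,.166,.2))
E
```

```text
[[-0.     0.232 -0.973]
 [ 0.001 -0.973 -0.232]
 [-1.    -0.001 -0.   ]]
shift [  19.  -565.8 -648.3] z-az -166.6 tcp [ 0.1274 -0.5346  0.218 ] t 0.15 F [0.46 0.22 0.07] gap 0.999
```

>>> send_rows --pt "0 -40 -46 0 0" --pt "0 -40 -46 0 0" --pt "0 -40 -46 0 0" --pt "0 -40 -46 0 0" --pt "0 -40 -46 0 0"

```text
t: 0.78
tcp_pos: [0.3071, -0.2835, 0.2164]
tool_rot: [-1.876, 1.568, 1.49]
contact_force: [0.5, -0.7, 0.4]
finger_gap: 0.517
```

>>> send_rows --pt "0 -40 -46 0 0" --pt "0 -40 -46 0 0" --pt "0 -40 -46 0 0" --pt "0 -40 -46 0 0" --pt "0 -40 -46 0 0"

```text
t: 1.4
tcp_pos: [0.4898, -0.0298, 0.2174]
tool_rot: [-2.845, 1.568, 0.521]
contact_force: [0.2, -0.1, 0.1]
finger_gap: 0.008
```

```bash
python3 -c "
from h import *
plan((.64,.172,.2)); print(tool()[2]['qpos'])"
```

```text
shift [  18.  -163.5 -191.2] z-az -167.2 tcp [ 0.4898 -0.0298  0.2174] t 1.4 F [ 0.19 -0.07  0.08] gap 0.008
[-0.28996623  0.1509569   1.67498414  0.00189276  1.31391189  1.05653558]
```

>>> send_rows --pt "3 -36 -42 -0.18 0" --pt "3 -44 -40 -0.18 0" --pt "3 -50 -30 -0.18 0" --pt "3 -58 -20 -0.18 0" --pt "0 0 0 -0.18 0"

```text
t: 2.02
tcp_pos: [0.514, 0.1957, 0.2029]
tool_rot: [-2.966, 1.569, 1.333]
contact_force: [1.0, 0.2, -0.4]
finger_gap: 0.002
```

>>> send_rows --pt "0 0 0 -0.18 0" --pt "0 0 0 -0.18 0" --pt "0 0 0 -0.18 0" --pt "0 0 0 -0.18 0" --pt "0 0 0 -0.18 0"

```text
t: 2.65
tcp_pos: [0.5118, 0.1978, 0.2009]
tool_rot: [-2.294, 1.567, 2.934]
contact_force: [-0.2, -0.1, 0.4]
finger_gap: 0.007
```

>>> send_rows --pt "0 0 0 -0.18 0" --pt "0 0 0 -0.18 0" --pt "0 0 0 -0.18 0" --pt "0 0 0 -0.18 0" --pt "0 0 0 -0.18 0"

```text
t: 3.28
tcp_pos: [0.5104, 0.1976, 0.1991]
tool_rot: [-3.028, 1.563, 3.131]
contact_force: [-0.2, 0.5, -0.2]
finger_gap: 0.008
```

```bash
python3 -c "
from h import *
plan((.64,.172,.2)); print(tool()[2]['qpos'])"
```

```text
shift [ -1.9  -9.4 131.7] z-az -7.1 tcp [0.5104 0.1976 0.1991] t 3.27 F [-0.19  0.51 -0.2 ] gap 0.008
[ 1.64636244e-01  2.72413011e-01  1.56549464e+00  1.37915138e-03
  1.31122898e+00 -1.28269158e+00]
```

>>> send_rows --pt "0 -4 44 0 0" --pt "0 -4 44 0 0" --pt "0 -3 44 0 0" --pt "0 0 0 -0.18 0" --pt "0 0 0 -0.18 0"

```text
t: 3.9
tcp_pos: [0.6425, 0.1698, 0.195]
tool_rot: [2.902, 1.558, -3.132]
contact_force: [-0.1, -0.0, 0.2]
finger_gap: 0.003
```

>>> send_rows --pt "0 0 0 -0.18 0" --pt "0 0 0 -0.05 0"

```text
t: 4.15
tcp_pos: [0.6423, 0.1695, 0.1934]
tool_rot: [2.679, 1.556, -3.116]
contact_force: [0.1, 0.3, 0.3]
finger_gap: 0.004
```

```bash
python3 -c "
from h import *
plan((.64,.172,.2)); print(tool()[1].round(3))
c=cam('wrist');cv2.imwrite('pics/w1.png',np.array(c['pixels']))
c=cam('scene');cv2.imwrite('pics/s1.png',np.array(c['pixels']))"
```

```text
shift [-6.6  3.3 -0.9] z-az 28.0 tcp [0.6423 0.1695 0.1934] t 4.15 F [0.11 0.26 0.3 ] gap 0.004
[[-0.015 -0.469  0.883]
 [-0.     0.883  0.469]
 [-1.     0.007 -0.014]]
```

View pics/w1.png

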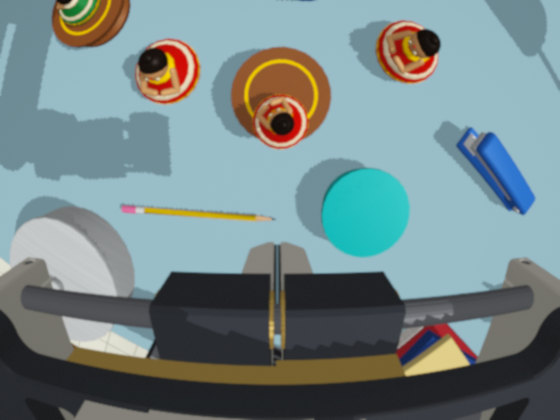

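View pics/s1.png

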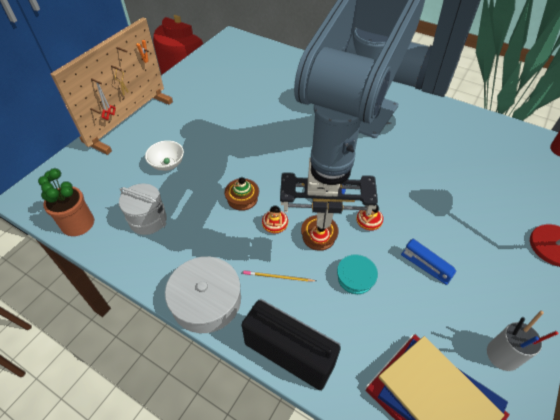

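```bash
python3 -c "
from h import *
c=cam('wrist');t,R,s=tool()
for v in (243,272,308):
  print(v,[((R.T@(atz(c,277,v,t[2]+h,True)-t))*1000).round(1)[[1,2]].tolist() for h in (0,.02,.03,.04,.05,.06,.08)])
for u in (154,403):print(u,[((R.T@(atz(c,u,272,t[2]+h,True)-t))*1000).round(1)[[1,2]].tolist() for h in (.03,.04,.05,.06,.08)])
o,_=ray(c,277,208,True);print(R.T@(o-t))
# fingers-tip extents
for p in((248,245),(305,245),(265,243),(290,243)):print(p,((R.T@(atz(c,*p,t[2],True)-t))*1000).round(1))
"
```

```text
243 [[0.7, -7.9], [0.7, -15.9], [0.7, -19.9], [0.7, -23.9], [0.7, -27.9], [0.7, -31.9], [0.6, -39.9]]
272 [[0.8, 9.9], [0.7, -0.2], [0.7, -5.2], [0.7, -10.3], [0.7, -15.3], [0.7, -20.4], [0.7, -30.5]]
308 [[0.8, 34.5], [0.8, 21.4], [0.8, 14.9], [0.7, 8.4], [0.7, 1.9], [0.7, -4.6], [0.7, -17.7]]
154 [[-60.0, -3.7], [-55.6, -8.8], [-51.2, -14.0], [-46.8, -19.2], [-38.1, -29.5]]
403 [[63.5, -3.3], [58.9, -8.5], [54.4, -13.7], [49.8, -18.9], [40.7, -29.3]]
[-0.16691456  0.00052439 -0.07497151]
(248, 245) [ -0.  -15.3  -6.7]
(305, 245) [ 0.2 16.3 -6.7]
(265, 243) [ 0.1 -5.9 -7.9]
(290, 243) [ 0.2  7.9 -7.9]
```

```bash
python3 -c "
import cv2
a=cv2.imread('pics/w1.png')[220:370,140:420];cv2.imwrite('pics/w1c.png',cv2.resize(a,None,fx=2.8,fy=2.8,interpolation=cv2.INTER_CUBIC))
a=cv2.imread('pics/s1.png')[150:260,260:400];cv2.imwrite('pics/s1c.png',cv2.resize(a,None,fx=5,fy=5,interpolation=cv2.INTER_CUBIC))"
```

```text
(no output)
```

View pics/w1c.png

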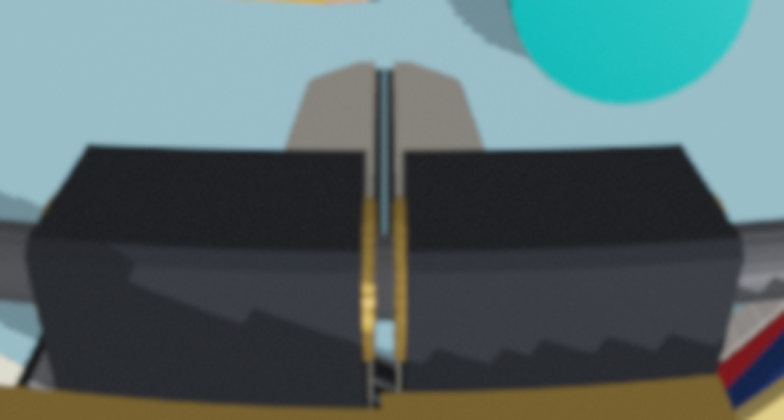

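View pics/s1c.png

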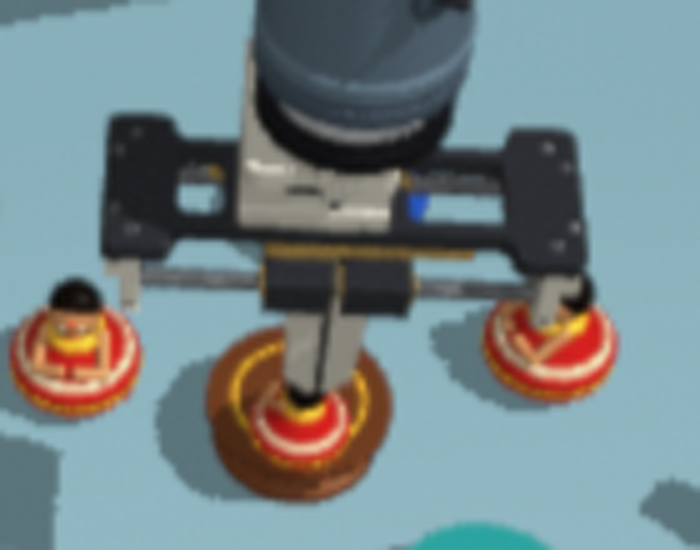

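```bash
python3 -c "
from h import *
c=cam('scene');t,R,s=tool()
for p in ((312.4,210.6),(342,213.6),(327,212)):
  print(p,[((R.T@(atz(c,*p,t[2]+h)-t))*1000).round(1)[[1,2]].tolist() for h in (0.03,.04,.05,.06,.07,.08)])
for p in ((320,229),):
  print(p,[((R.T@(atz(c,*p,t[2]+h)-t))*1000).round(1)[[1,2]].tolist() for h in (-.01,0,.01)])
"
```

```text
(312.4, 210.6) [[-25.0, -13.0], [-25.5, -5.2], [-26.0, 2.7], [-26.5, 10.5], [-27.0, 18.3], [-27.5, 26.2]]
(342, 213.6) [[38.8, -8.8], [37.4, -1.0], [36.0, 6.8], [34.6, 14.6], [33.2, 22.4], [31.8, 30.1]]
(327, 212) [[6.6, -11.1], [5.6, -3.3], [4.7, 4.5], [3.7, 12.3], [2.8, 20.1], [1.9, 27.9]]
(320, 229) [[-5.6, 6.6], [-6.4, 13.8], [-7.1, 20.9]]
```

```bash
cat > fit.py <<'E'
from h import *
from scipy.optimize import least_squares
def go(c,guess_s,guess_d,fish,name=None):
    im=np.array(c['pixels']); hsv=cv2.cvtColor(im,cv2.COLOR_BGR2HSV).astype(int)
    H,s,v=hsv[...,0],hsv[...,1],hsv[...,2]
    u,w=np.meshgrid(np.arange(560),np.arange(420))
    cs=proj(c,(*guess_s,.036),fish); cd=proj(c,(*guess_d,.0495),fish)
    sc=abs(proj(c,(guess_s[0],guess_s[1]+.05,.036),fish)[0]-cs[0])+abs(proj(c,(guess_s[0],guess_s[1]+.05,.036),fish)[1]-cs[1])
    m=(np.hypot(u-cs[0],w-cs[1])<sc*1.3)
    yel=m&(H>=18)&(H<=32)&(s>140)&(v>140)
    P=np.array([atz(c,a,b,.036,fish) for b,a in zip(*np.nonzero(yel))])[:,:2]
    # ring points only: those off the doll
    x=np.array(guess_s)
    for g in(.006,.004,.003):
        r=np.hypot(*(P-x).T); k=(abs(r-.0345)<g)&(np.hypot(*(P-guess_d).T)>.030)
        x=least_squares(lambda q:np.hypot(*(P[k]-q).T)-.0345,x,loss='soft_l1',f_scale=.001).x
    print('stand',x.round(4),'ring pts',k.sum(),'rms',np.sqrt(np.mean((np.hypot(*(P[k]-x).T)-.0345)**2)).round(4))
    # doll skirt: red/any saturated non brown silhouette at height .0495 radius .026
    red=m&((H<=6)|(H>=174))&(s>170)&(v>110)
    n,l,st,ce=cv2.connectedComponentsWithStats(cv2.morphologyEx(red.astype(np.uint8),cv2.MORPH_CLOSE,np.ones((5,5))))
    i=1+np.argmax(st[1:,4]); cnt=cv2.findContours((l==i).astype(np.uint8),cv2.RETR_EXTERNAL,cv2.CHAIN_APPROX_NONE)[0][0]
    hull=cv2.convexHull(cnt)[:,0]
    # silhouette model: project circles z .045..0.054 r .026, hull; fit xy by IoU of masks
    def mask(q):
        pts=[proj(c,(q[0]+.026*np.cos(a),q[1]+.026*np.sin(a),z),fish) for z in(.045,.054) for a in np.linspace(0,6.28,40)]
        h=cv2.convexHull(np.array(pts,np.float32)); mm=np.zeros((420*4,560*4),np.uint8)
        cv2.fillConvexPoly(mm,np.round(h*4+1.5).astype(np.int32),1); return mm
    hm=np.zeros((1680,2240),np.uint8); cv2.fillConvexPoly(hm,np.round(hull*4+1.5).astype(np.int32),1)
    best=None; q=np.array(guess_d,float)
    for step in(.003,.001,.0003):
        while True:
            cand=[q+step*np.array([a,b]) for a in(-1,0,1) for b in(-1,0,1)]
            sc_=[(lambda M:(M&hm).sum()/(M|hm).sum())(mask(k_)) for k_ in cand]
            j=int(np.argmax(sc_)); best=sc_[j]
            if j==4: break
            q=cand[j]
    d=q-x
    print('doll',q.round(4),'IoU',best.round(3),'offset doll-stand mm',(d*1000).round(1),np.hypot(*d).round(4),'az to centre',np.degrees(np.arctan2(-d[1],-d[0])).round(1))
    if name:
        o=im.copy()
        for z,r,p,col in((.036,.0345,x,(255,0,0)),(.0495,.026,q,(0,255,0))):
            pts=np.array([proj(c,(p[0]+r*np.cos(a),p[1]+r*np.sin(a),z),fish) for a in np.linspace(0,6.29,80)])
            cv2.polylines(o,[np.round(pts*16).astype(np.int32)],True,col,1,shift=4)
        a,b=int(cs[0]),int(cs[1]); o=o[max(0,b-80):b+80,max(0,a-90):a+90]
        cv2.imwrite(f'pics/{name}.png',cv2.resize(o,None,fx=3.5,fy=3.5,interpolation=cv2.INTER_CUBIC))
    return x,q
E
python3 - <<'E'
from fit import *
import pickle
d=pickle.load(open('c0.pkl','rb'))
for n in('top','scene'): print(n);go(d[n],(.55,.1275),(.575,.140),False,'f_'+n)
print('wrist'); go(cam('wrist'),(.55,.1275),(.575,.140),True,'f_w')
E
```

```text
top
stand [0.5514 0.1283] ring pts 88 rms 0.001
doll [0.572 0.137] IoU 0.368 offset doll-stand mm [20.6  8.7] 0.0223 az to centre -157.1
scene
stand [0.5506 0.1264] ring pts 67 rms 0.0014
doll [0.5703 0.1357] IoU 0.562 offset doll-stand mm [19.7  9.3] 0.0217 az to centre -154.7
wrist
stand [0.5499 0.1268] ring pts 795 rms 0.0016
doll [0.579 0.145] IoU 0.498 offset doll-stand mm [29.1 18.2] 0.0344 az to centre -148.0
```

View pics/f_w.png

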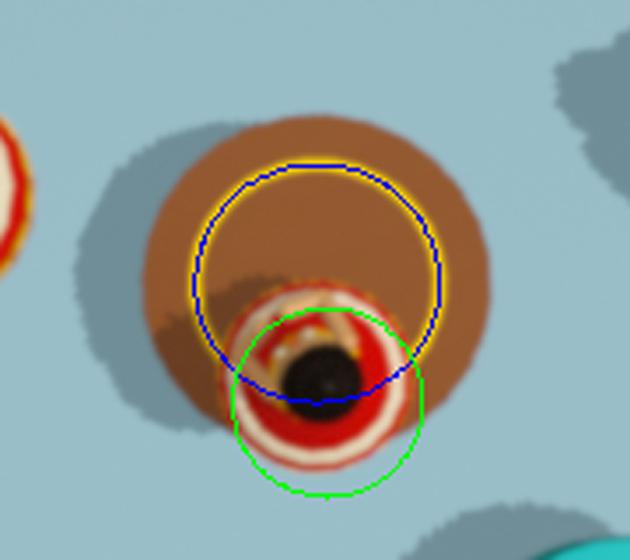

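View pics/f_top.png

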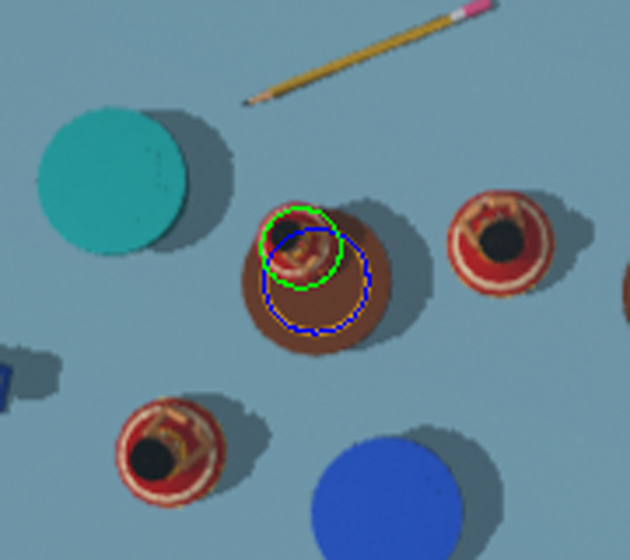

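```bash
python3 - <<'E'
s=open('fit.py').read()
a=s.index("    n,l,st,ce="); b=s.index("    # silhouette model")
s=s[:a]+"""    red&=np.hypot(u-cd[0],w-cd[1])<sc*.75
    red=cv2.morphologyEx(red.astype(np.uint8),cv2.MORPH_CLOSE,np.ones((9,9))if fish else np.ones((5,5)))
    n,l,st,ce=cv2.connectedComponentsWithStats(red)
    keep=np.isin(l,[i for i in range(1,n) if st[i,4]>.1*st[1:,4].max()])
    ys,xs=np.nonzero(keep); hull=cv2.convexHull(np.stack([xs,ys],1).astype(np.int32))[:,0]
"""+s[b:]
open('fit.py','w').write(s)
E
python3 - <<'E'
from fit import *
import pickle
d=pickle.load(open('c0.pkl','rb'))
for n in('top','scene'): print(n);go(d[n],(.55,.1275),(.575,.140),False,'f_'+n)
print('wrist'); go(cam('wrist'),(.55,.1275),(.575,.140),True,'f_w')
E
```

```text
top
stand [0.5514 0.1283] ring pts 88 rms 0.001
doll [0.572 0.137] IoU 0.368 offset doll-stand mm [20.6  8.7] 0.0223 az to centre -157.1
scene
stand [0.5506 0.1264] ring pts 67 rms 0.0014
doll [0.5703 0.1357] IoU 0.562 offset doll-stand mm [19.7  9.3] 0.0217 az to centre -154.7
wrist
stand [0.5499 0.1268] ring pts 792 rms 0.0016
doll [0.5743 0.1393] IoU 0.833 offset doll-stand mm [24.4 12.5] 0.0274 az to centre -153.0
```

View pics/f_w.png

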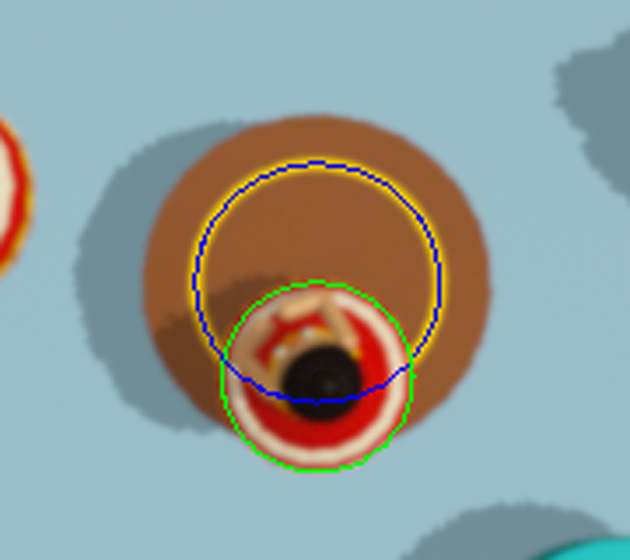

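```bash
python3 -c "
from h import *
plan((.6211,.1642,.047))"
```

```text
shift [147.2   4.2 -19.5] z-az 27.7 tcp [0.6424 0.1696 0.1939] t 4.45 F [-0.77 -0.08 -0.08] gap 0.002
```

>>> send_rows --pt "35 1 0 0 0" --pt "35 1 0 0 0" --pt "30 1 0 0 0" --pt "20 1 0 0 0" --pt "0 0 0 0 0"

```text
t: 5.08
tcp_pos: [0.6398, 0.1735, 0.0722]
tool_rot: [2.657, 1.56, 3.138]
contact_force: [-0.3, -0.1, 0.4]
finger_gap: 0.007
```

Run:
```python
from fit import *
plan((.6211,.1642,.047)); print(tool()[1].round(3)[:,0])
c=cam('wrist'); cv2.imwrite('pics/w2.png',np.array(c['pixels'])); go(c,(.55,.127),(.5743,.1393),True,'f_w2')
```

```text
shift [ 25.4   0.3 -20.7] z-az 27.5 tcp [0.6398 0.1735 0.0722] t 5.08 F [-0.31 -0.08  0.43] gap 0.007
[-0.011  0.    -1.   ]
stand [0.5498 0.1267] ring pts 1637 rms 0.0013
doll [0.5743 0.1386] IoU 0.961 offset doll-stand mm [24.5 11.9] 0.0272 az to centre -154.1
```

View pics/w2.png

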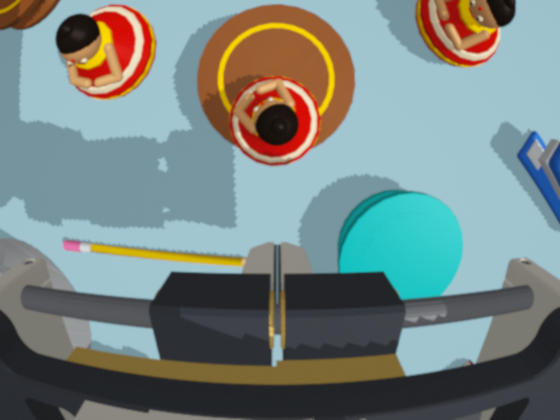

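>>> send_rows --pt "15 0 0 0.03 0" --pt "10 0 0 0 0" --pt "0 0 -10 0 0" --pt "0 0 0 0 0"

```text
t: 5.62
tcp_pos: [0.6326, 0.169, 0.0495]
tool_rot: [2.573, 1.566, 3.021]
contact_force: [-0.0, 0.6, 0.5]
finger_gap: 0.005
```

Run:
```python
from fit import *
c=cam('wrist'); cv2.imwrite('pics/w3.png',np.array(c['pixels'])); x,q=go(c,(.55,.127),(.5743,.1393),True,'f_w3')
t,R,s=tool()
plan((*q,.047));plan((*x,.047))
c=cam('scene'); cv2.imwrite('pics/s3.png',cv2.resize(np.array(c['pixels'])[150:260,260:400],None,fx=5,fy=5,interpolation=cv2.INTER_CUBIC))
```

```text
stand [0.5498 0.1267] ring pts 2021 rms 0.0013
doll [0.5743 0.1386] IoU 0.954 offset doll-stand mm [24.5 11.9] 0.0272 az to centre -154.1
shift [  2.9  -2.  -66.2] z-az 25.7 tcp [0.6331 0.1691 0.0497] t 5.67 F [-0.1 -0.4  0.1] gap 0.003
shift [  3.   -2.1 -93.4] z-az 25.7 tcp [0.6331 0.1691 0.0497] t 5.67 F [-0.1 -0.4  0.1] gap 0.003
```

View pics/w3.png

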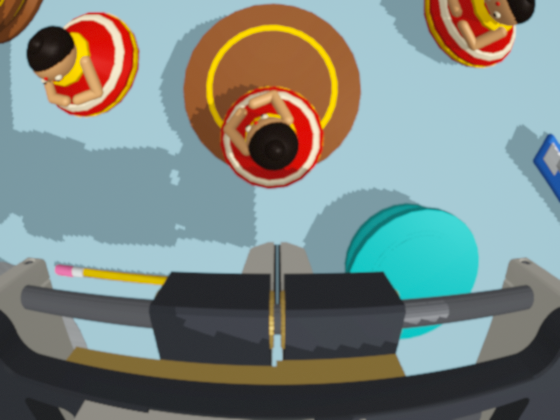

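View pics/s3.png

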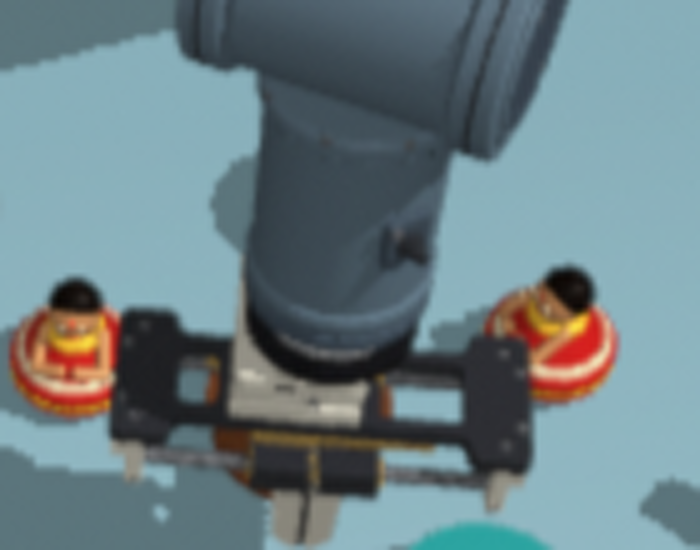

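>>> send_rows --pt "3 -2 -6 0 0" --pt "0 0 -8 0 0" --pt "0 0 -6 0 0" --pt "0 0 0 0 0"

```text
t: 6.22
tcp_pos: [0.6153, 0.1579, 0.0475]
tool_rot: [2.308, 1.569, 2.756]
contact_force: [-0.1, 1.1, 0.4]
finger_gap: 0.003
```

```bash
cat > look.py <<'E'
import sys
from fit import *
n=sys.argv[1]; gd=[float(a) for a in sys.argv[2:4]]
c=cam('wrist'); cv2.imwrite(f'pics/{n}.png',np.array(c['pixels'])); x,q=go(c,(.55,.127),gd,True,'f_'+n)
plan((*q,.047));plan((*x,.047))
E
python3 look.py w4 .5743 .139
```

```text
stand [0.55   0.1268] ring pts 2134 rms 0.0013
doll [0.5753 0.139 ] IoU 0.872 offset doll-stand mm [25.3 12.2] 0.0281 az to centre -154.3
shift [  0.6   0.4 -44.6] z-az 25.7 tcp [0.6157 0.158  0.0475] t 6.28 F [-0.2  -0.63  0.3 ] gap 0.005
shift [  0.6   0.3 -72.8] z-az 25.7 tcp [0.6157 0.158  0.0475] t 6.28 F [-0.2  -0.63  0.3 ] gap 0.005
```

View pics/w4.png

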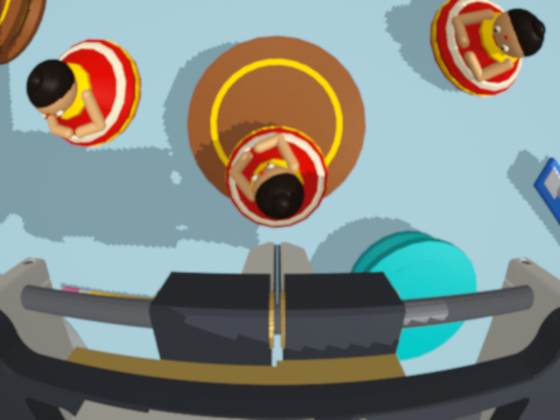

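>>> send_rows --pt "0 0 -3 0 0" --pt "0 0 -3 0 0" --pt "0 0 -2 0 0" --pt "0 0 0 0 0"

```text
t: 6.78
tcp_pos: [0.6083, 0.1545, 0.0476]
tool_rot: [1.994, 1.569, 2.442]
contact_force: [0.1, -0.1, -1.0]
finger_gap: 0.001
```

```bash
python3 look.py w5 .5743 .139
```

```text
stand [0.55   0.1268] ring pts 2132 rms 0.0013
doll [0.5756 0.1393] IoU 0.858 offset doll-stand mm [25.6 12.5] 0.0285 az to centre -154.0
shift [  0.7   0.5 -36.2] z-az 25.7 tcp [0.6084 0.1545 0.0477] t 6.83 F [ 0.57 -0.17 -0.49] gap 0.004
shift [  0.7   0.4 -64.6] z-az 25.7 tcp [0.6084 0.1545 0.0477] t 6.83 F [ 0.57 -0.17 -0.49] gap 0.004
```

View pics/w5.png

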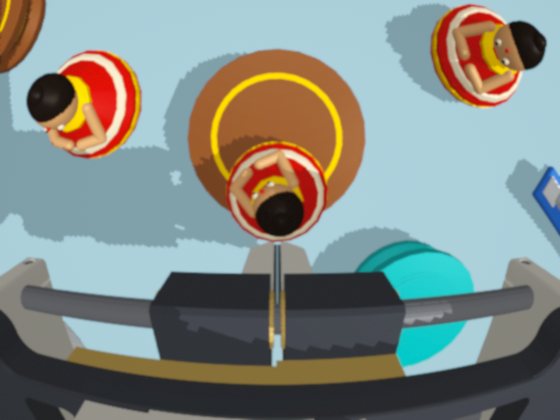

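>>> send_rows --pt "0 0 -1.5 0 0" --pt "0 0 -1.5 0 0" --pt "0 0 -2 0 0" --pt "0 0 -2 0 0" --pt "0 0 0 0 0"

```text
t: 7.45
tcp_pos: [0.6021, 0.1514, 0.0477]
tool_rot: [1.42, 1.57, 1.868]
contact_force: [0.6, 0.3, -0.6]
finger_gap: 0.001
```

```bash
python3 look.py w6 .571 .137
```

```text
stand [0.5501 0.1269] ring pts 2098 rms 0.0013
doll [0.5716 0.1377] IoU 0.865 offset doll-stand mm [21.5 10.8] 0.0241 az to centre -153.3
shift [  0.7   0.9 -33.4] z-az 25.7 tcp [0.6021 0.1514 0.0477] t 7.5 F [ 0.26  0.52 -0.85] gap 0.008
shift [  0.7   0.4 -57.6] z-az 25.7 tcp [0.6021 0.1514 0.0477] t 7.5 F [ 0.26  0.52 -0.85] gap 0.008
```

View pics/f_w6.png

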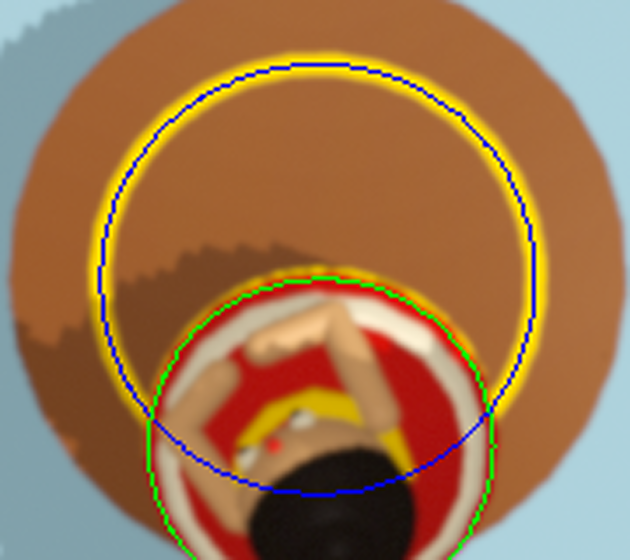

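>>> send_rows --pt "0 0 -2 0 0" --pt "0 0 -2 0 0" --pt "0 0 -2 0 0" --pt "0 0 -2 0 0" --pt "0 0 -2 0 0"

```text
t: 8.12
tcp_pos: [0.5928, 0.1469, 0.0478]
tool_rot: [0.897, 1.57, 1.346]
contact_force: [0.4, 0.3, -0.2]
finger_gap: 0.007
```

```bash
python3 look.py w7 .563 .133
```

```text
stand [0.5502 0.1269] ring pts 2024 rms 0.0013
doll [0.562  0.1343] IoU 0.929 offset doll-stand mm [11.8  7.4] 0.014 az to centre -147.9
shift [  0.7   2.  -32.9] z-az 25.7 tcp [0.5925 0.1468 0.0477] t 8.18 F [-0.07  0.65  0.05] gap 0.002
shift [  0.7   0.4 -46.8] z-az 25.7 tcp [0.5925 0.1468 0.0477] t 8.18 F [-0.07  0.65  0.05] gap 0.002
```

View pics/f_w7.png

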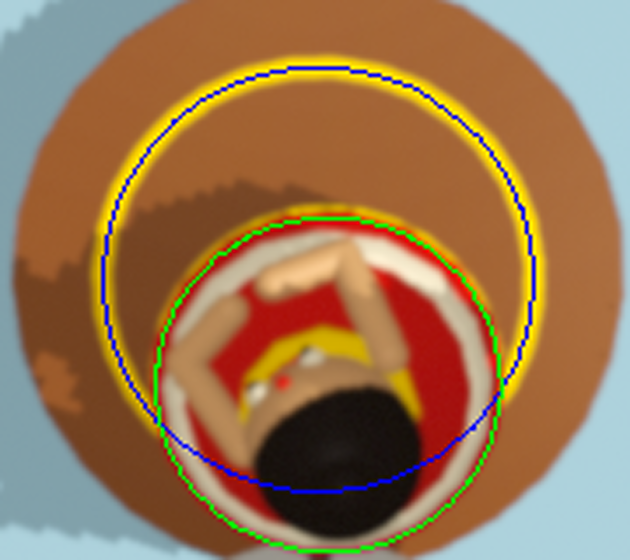

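>>> send_rows --pt "0 0 -2 0 0" --pt "0 0 -2 0 0" --pt "0 0 -2 0 0" --pt "0 0 -2 0 0" --pt "0 0 -2 0 0"

```text
t: 8.8
tcp_pos: [0.583, 0.1422, 0.0478]
tool_rot: [1.045, 1.57, 1.493]
contact_force: [1.0, -0.2, -0.4]
finger_gap: 0.004
```

```bash
python3 look.py w8 .553 .129
```

```text
stand [0.5503 0.1271] ring pts 2454 rms 0.0013
doll [0.5523 0.1296] IoU 0.868 offset doll-stand mm [2.  2.5] 0.0032 az to centre -127.5
shift [  0.7   1.9 -32.8] z-az 25.7 tcp [0.5827 0.1421 0.0477] t 8.85 F [ 0.07 -0.6  -0.05] gap 0.007
shift [  0.7   0.5 -35.7] z-az 25.7 tcp [0.5827 0.1421 0.0477] t 8.85 F [ 0.07 -0.6  -0.05] gap 0.007
```

View pics/f_w8.png

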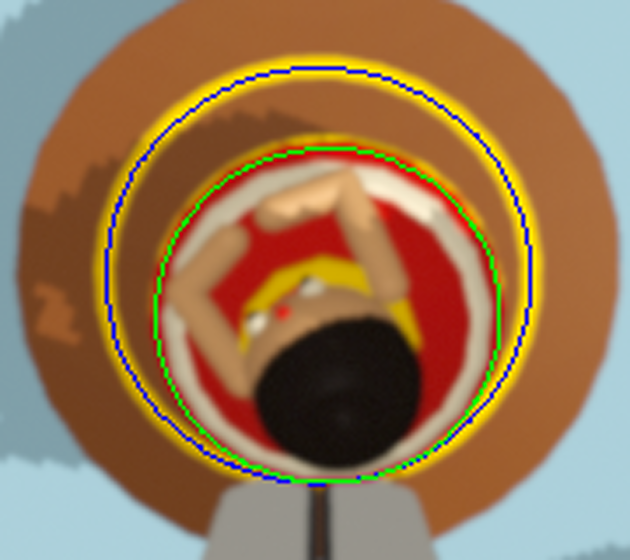

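>>> send_rows --pt "0 0 -2 0 0" --pt "0 0 0 0 0" --pt "0 0 2 0 0" --pt "0 0 5 0 0" --pt "0 0 15 0 0"

```text
t: 9.48
tcp_pos: [0.6005, 0.1507, 0.0477]
tool_rot: [2.221, 1.569, 2.669]
contact_force: [-0.7, 0.2, 0.5]
finger_gap: 0.005
```

>>> send_rows --pt "0 0 20 0 0" --pt "0 0 20 0 0" --pt "-20 0 0 0 0" --pt "-30 0 0 0 0" --pt "-10 0 0 0 0"

```text
t: 10.1
tcp_pos: [0.6392, 0.1697, 0.1069]
tool_rot: [2.498, 1.567, 2.947]
contact_force: [0.7, 0.2, -0.2]
finger_gap: 0.004
```

```bash
python3 look.py w9 .551 .129
```

```text
stand [0.5499 0.1268] ring pts 1838 rms 0.0014
doll [0.548  0.1273] IoU 0.951 offset doll-stand mm [-1.9  0.5] 0.002 az to centre -14.2
shift [  60.7    1.2 -100.4] z-az 25.7 tcp [0.6392 0.1697 0.1074] t 10.15 F [0.31 0.   0.73] gap 0.004
shift [ 60.7  -0.1 -98.8] z-az 25.7 tcp [0.6392 0.1697 0.1074] t 10.15 F [0.31 0.   0.73] gap 0.004
```

View pics/f_w9.png

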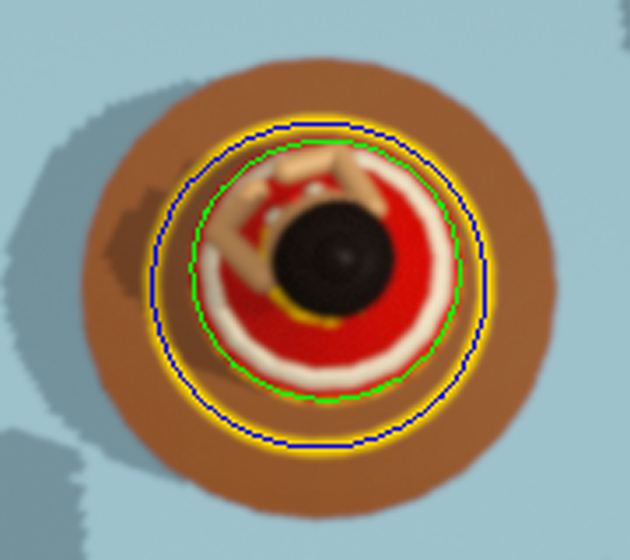

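View pics/w9.png

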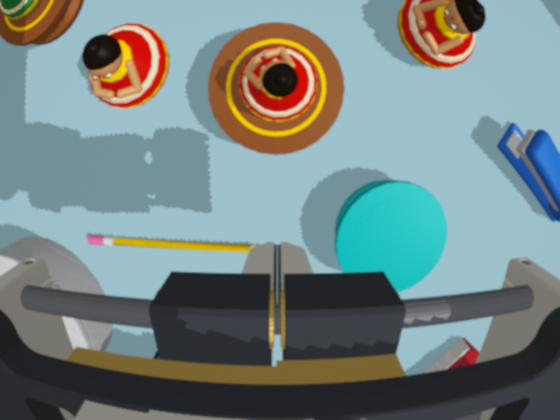

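>>> send_rows --pt "-45 0 0 0 0" --pt "-45 0 0 0 0" --pt "-30 0 -30 0 0" --pt "0 0 -40 0 0" --pt "0 0 0 0 0"

```text
t: 10.78
tcp_pos: [0.5734, 0.1385, 0.2254]
tool_rot: [2.704, 1.559, -3.131]
contact_force: [-0.0, -0.2, 0.0]
finger_gap: 0.01
```

```bash
python3 look.py w10 .549 .127
python3 - <<'E'
from h import *
for n in('scene','top'): cv2.imwrite(f'pics/{n}9.png',np.array(cam(n)['pixels']))
E
```

```text
stand [0.5502 0.1269] ring pts 973 rms 0.0016
doll [0.549 0.128] IoU 0.889 offset doll-stand mm [-1.2  1.1] 0.0016 az to centre -44.4
shift [179.    0.7 -26.6] z-az 25.7 tcp [0.5751 0.1388 0.2257] t 10.82 F [ 0.92 -0.22  0.16] gap 0.007
shift [179.   -0.8 -26. ] z-az 25.7 tcp [0.5751 0.1388 0.2257] t 10.82 F [ 0.92 -0.22  0.16] gap 0.007
```

View pics/f_w10.png

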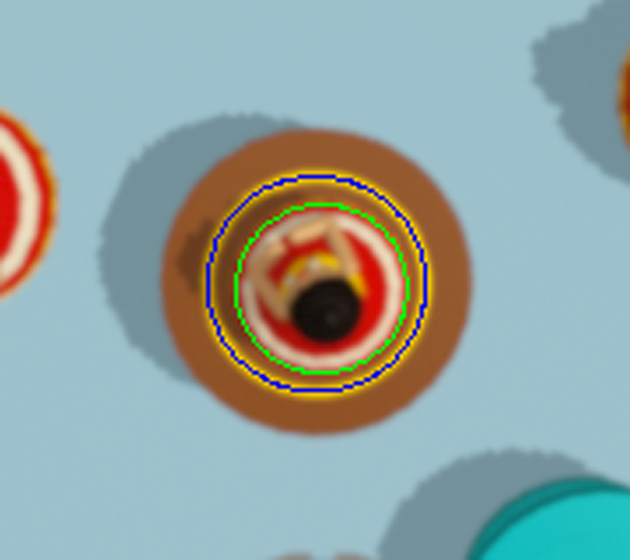

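View pics/scene9.png

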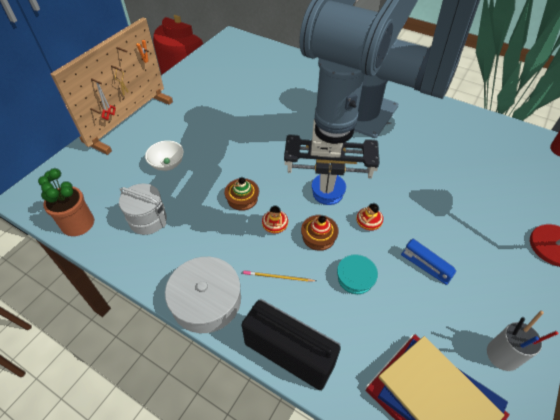

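The enlarged wrist view shows the skirt inside the yellow ring all round. In the scene view the doll at (321,226) stands upright, the hand is clear, and everything else is in place.

```bash
python3 -c "
from h import *
print(ctrl.job_done())"
```

```text
the job is handed in; nothing more can be done
None
```

I pushed the small red-skirted doll from about 27 mm off centre to about 2 mm off, using the shut fingertips low on the skirt in slow 2 mm steps. Then I backed the hand away, raised it and handed the job in at about 11 s; no verdict came back.

- **Centring:** two wrist views from different heights put the doll 2.0 mm and 1.6 mm from the stand's centre, against the 7 mm limit. The skirt was inside the yellow ring all round, and the doll stood upright.
- **Stand:** its fitted position stayed at about (0.550, 0.127) m throughout, within about 0.5 mm.
- **Other objects:** by eye, in the last scene picture, the other dolls, their stands and everything else on the desk were where they began. I did not measure them.
- **Disagreements:** the automatic fit of the doll's position failed on the top and scene pictures, because the doll is too small there. It worked from the wrist camera, and I used that; it agreed with my hand-picked points in the other two views. The gripper's knuckle height could not be pinned down either, so I kept the tip at 48 mm, above the stand and still on the skirt's upright side.

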